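# Sleeve to the parts dish with tongs

### The job

Take up the spring tongs lying on the bench and, gripping the tall sleeve only with the tongs and never with the robot's own fingers, move it into the empty parts dish and stand it there upright, lowering it and not dropping it. Then lay the tongs flat on the bench again. Leave the short sleeve where it is.

Things in the scene. Friction and masses are not known exactly. Their poses are not given: they have to be found in the camera images.
- tongs: Steel spring tongs, 250 mm long, 125 g, lying flat, hinged at the rear. Origin at bench level midway between their two upright grip plates (34 long, 36 high, 4 thick, z 0 to 36; 50 over the outer faces when free); x to the tips, y across, z up. Pinch the plates from above along y: at 46 they are held, jaws still open; beyond 50 they fall out. The spring pushes 8 N per plate at 50, 11 N at 36.
- tongs_jaws (a point): Midway between the tongs' jaws, at their underside: 115 mm ahead (x) of the tongs' origin. Jaw pads flat, 30 mm long along x (100 to 130 from the origin), 4 thick; pads and arms are 14 mm high (z 0 to 14). Gap 54 mm free, 45 with the plates held at 46; each mm of squeeze at the plates closes the jaws 2.15 mm, so they meet a 24 mm part with plates at 36; end stop at 30.
- sleeve: The tall sleeve, the part to move: bare steel tube with a bore, 24 mm in diameter, 40 mm tall, 56 to 91 g, standing upright on the bench between the tongs and the dishes. Origin: centre of its underside, z up. Gripped with the jaw pads 16 to 32 mm above its foot, the arms clear the dish's rim and the short sleeve.
- short_sleeve: The short sleeve, not to be moved: bare steel, a flat ring of 32 mm diameter and only 12 mm tall, lying flat on the bench 6 cm or more from the tall one, to either side. Origin: centre of its underside.
- dish: The empty one of two equal round shallow steel parts dishes (the other holds bolts), fixed to the bench by its magnet: 112 mm over the rim, 14 mm high, inner floor flat, about 94 mm across, 4 mm above the bench. Origin: centre of its underside, at bench level; z up.
Not all that is in view belongs to the job. What is shaped like the dish but orange or turquoise is not meant.

How it is judged:
On the way, in this order (a step that is already met when the one before it is completed fails the run):
1. the tall sleeve is lifted 20 mm or more, held in the tongs (height (world z) of sleeve above 0.02 m and contact force between tongs and sleeve above 0.5 N), for 0.2 s.
2. the tall sleeve stands upright on the floor of the empty dish, let go by the tongs (horizontal distance between sleeve and dish below 0.042 m and z of sleeve in the frame of dish below 0.01 m and angle between sleeve's own z axis and vertical below 0.17 rad and contact force between tongs and sleeve below 0.05 N), for 0.2 s.
At the end, for the whole second after the job is handed in: Tall sleeve upright (within 10 deg), at rest on the floor of the empty dish, foot within 42 mm of its axis and under 10 mm above its underside, free of the tongs. Tongs at rest flat on the bench (6 deg, origin under 8 mm high), anywhere. Short sleeve upright (10 deg) within 20 mm of its start (all of step 2 and linear speed of each of sleeve, tongs below 0.02 m/s and height (world z) of tongs below 0.008 m and angle between tongs's own z axis and vertical below 0.1 rad and distance of short_sleeve from where it was at the start of the episode below 0.02 m and angle between short_sleeve's own z axis and vertical below 0.17 rad); the robot touches nothing.
It fails at once if the robot touches the tall sleeve with its own fingers or arm (contact force between any of the fingers, the arm and sleeve above 0.5 N).
It fails at once if the tall sleeve is dropped (faster than 0.7 m/s while out of the tongs, a fall of about 25 mm) (linear speed of sleeve above 0.7 m/s and contact force between tongs and sleeve below 0.05 N).
It fails at once if the short sleeve is shifted by more than 20 mm or knocked over (distance of short_sleeve from where it was at the start of the episode above 0.02 m or angle between short_sleeve's own z axis and vertical above 0.5 rad).
It also fails if it takes over 59 s, if anything falls off the work surface, if the arm or the gripper's body presses on something with over 40 N, if the wrist force passes 120 N, or if a joint passes its speed limit or range.

### The arm

A 6-joint arm with a two-finger parallel gripper is mounted at the origin on the work surface. World frame = base frame: x ahead of the robot, y to its left, z up, the work surface at z = 0. Lengths are in m, angles in rad, forces in N, time in s.
With the tool pointing down it reaches from about 0.3 to 0.825 m from the base axis. Payload 5.4 kg.
Tool frame: the origin (TCP) lies midway between the tips of the shut fingers; the grasp point (between the pads) lies 19 mm behind it; z points along the fingers, y is the line along which they close (so a half turn about z gives the same grasp; the last joint's range is limited). The gripper opens to 92 mm and grips with 3 to 60 N. Pads are 20 mm wide; open, the fingers measure 128 mm over their backs; the gripper's body (75 mm by 189 mm) begins 69 mm behind the grasp point.
Start: joints at [1.101, 0.158, 1.597, -0, 1.386, -0.21], TCP at [0.148, 0.556, 0.176] pointing down, gripper open.
Joint ranges: [-2.91, 2.91], [-0.94, 2.29], [0.18, 2.7], [-1.29, 4.43], [0.17, 2.64], [-3, 3]. Speed limits (rad/s): [2.57, 2.57, 3.14, 3.14, 3.14, 3.14].

### API

Orientations are given as a unit quaternion [x, y, z, w].
In Python, from plant import status, imaging, job gives the robot as it stands.
- The arm moves only by the shell command python3 -m creep 'ROWS' [FORCE]. ROWS is JSON, a list that holds one entry, the list of rows, each a list of 7 numbers: the turn, a rotation vector about the tool's x, y, z in degrees, then the shift along the tool's x, y, z in cm, then the closure, from -1 (fully open) to 1 (shut). A call has exactly 10 rows; each row is the pose to reach, as a shift and turn from the pose commanded when the call began, along the tool's axes at that moment; what a row does not reach only later rows make up. A row lasts 1/8 s, in which the tool goes at most 62.5 mm and 10.7 degrees, less where a joint would pass 70% of its speed; a pose out of reach is approached as far as the arm can. A call with a gripper value outside its range is refused whole. The fingers move at their own pace and stop on an object; FORCE is the grip in N (left out, the last holds). Time passes only in rows, so rows that repeat a pose let the fingers close, or fill a call up. It gives the time, the measured TCP pose, the force, the opening and the grip force at its end, in the units of the state.
- status.get_obs(): the state, without advancing time (a new reading comes with each control period).
- imaging.read_camera(name): name is "scene" or "top" or "wrist"; returns a dict with "pixels" (400x640x3 uint8, red, green, blue), "range_z" (400x640 float32, m along the optical axis (not along the pixel's ray), 0 where there is no reading), "vfov" (degrees; the focal length in pixels is half the picture's height over the tangent of half this angle, whatever the lens; pixels are square), "cx", "cy" (the principal point, pixels), "position" and "attitude" of the camera in the world. Camera axes: x right, y up, looking along -z (the intrinsics and any distortion apply to the point x, -y, -z); pixel columns grow to the right and rows downward; lengths in m; the calibration is good to about 2 mm. A picture is of the moment at which its call begins.
- job.finish_job(): hands the job in; it is judged then, once.
Trained networks look in a picture, given as the dict that the camera call returned (one of the last four; its "shot" number tells which), for a name from the list of things; names that differ only in an ending like _2 or _b are one class to them, and where a whole thing is asked for, a point or a joint stands for the part that bears it (a point fixed in the world has none). Each returns a list of dicts, best first, with "conf" (0 to 1); they miss things now and then, are a little off and sometimes report something else, mostly with a low value. They report only what shows in the picture. A call takes as long as a camera call. They do not tell look-alikes from the thing itself.
- imaging.recognise(picture, target): "location" ([column, row] in pixels, amid what is visible of it).
- imaging.masks_of(picture, target): "mask" (400x640 bool, what is visible of it) and "location" ([column, row] in pixels, amid what is visible of it).
The state is a dict: "clock": time; "qpos": joint angles; "joint_velocities": joint speeds; "tau": joint torques, N m; "tcp_pos": TCP position; "tool_rot": TCP orientation; "force": force on the tool from outside, world axes, zero at the start; "torque": the same for the moment, N m; "finger_gap": finger opening in m; "grip_force": force on a finger pad.
Only numpy, scipy, OpenCV 4.12 (cv2) and the standard library are available. Lean on these libraries where they do the work, as an engineer would, in place of code of your own. Each camera call takes 0.05 s, during which the arm holds its last target. There are 200 camera calls.

## Working session

There is one attempt and no reset: what is moved stays moved. The work goes in short steps, Python scripts to look and compute and a shell command to move; the robot and the scene stay as the last step left them, time stands still between calls to the robot, and variables do not carry over. Pictures are saved under pics/ and viewed, at most 10 in all, crops included, and the job is handed in when it is done.

```bash
ls; mkdir -p pics
cat > h.py <<'E'
import numpy as np, cv2
from scipy.spatial.transform import Rotation as R
from plant import status, imaging, job
def px2w(p,mask_or_px):
    if getattr(mask_or_px,'dtype',None)==bool: v,u=np.nonzero(mask_or_px)
    else: u,v=np.array(mask_or_px).reshape(-1,2).T.astype(int)
    z=p["range_z"][v,u]; ok=z>0; u,v,z=u[ok],v[ok],z[ok]
    f=200/np.tan(np.radians(p["vfov"])/2)
    c=np.c_[(u-p["cx"])/f*z,-(v-p["cy"])/f*z,-z]
    return att(p).apply(c)+p["position"]
def att(p):
    a=np.array(p["attitude"])
    return R.from_quat(a) if a.size==4 else R.from_matrix(a)
def save(p,n): cv2.imwrite(f"pics/{n}.png",p["pixels"][:,:,::-1])
E
python3 - <<'E'
from h import *
print(status.get_obs())
for c in ["top","scene"]:
    p=imaging.read_camera(c); save(p,c)
    print(c,{k:v for k,v in p.items() if k not in("pixels","range_z")})
    for t in ["tongs","sleeve","short_sleeve","dish"]:
        for d in imaging.masks_of(p,t):
            w=px2w(p,d["mask"]); 
            if len(w): print(t,round(d["conf"],2),np.round(d["location"]),d["mask"].sum(),np.median(w,0).round(3),w.min(0).round(3),w.max(0).round(3))
E
```

```text
pics
{'clock': 0.0, 'qpos': array([ 1.10089574e+00,  1.59070840e-01,  1.59822616e+00,  7.27523415e-06,
        1.38619172e+00, -2.10118728e-01]), 'joint_velocities': array([-0.00108756, -0.00047399,  0.00113812, -0.00104112, -0.00036271,
       -0.0001386 ]), 'tau': array([ 1.44624217e-03, -3.85576165e+01, -3.22105551e+01,  7.00977724e-02,
        3.78666760e-02, -1.75915166e-04]), 'tcp_pos': array([0.14740504, 0.55506225, 0.1745098 ]), 'tool_rot': array([ 1.29526597e-01,  9.91575495e-01, -8.92567439e-04, -3.19535994e-04]), 'force': array([-0.1246279 , -0.18460332, -0.37155293]), 'torque': array([-0.03267185, -0.04953094, -0.00581838]), 'grip_force': 0.0, 'finger_gap': 0.09178541888317335}
top {'vfov': 42.8290437214877, 'cx': 326.3877268260471, 'cy': 203.82130826828987, 'position': array([0.35389684, 0.02003011, 1.69286642]), 'attitude': array([ 0.04612863, -0.0404484 , -0.70070357,  0.71080981]), 'shot': 1}
tongs 0.7 [439. 238.] 156 [ 0.446 -0.331  0.016] [ 0.354 -0.401 -0.003] [ 0.517 -0.312  0.042]
short_sleeve 0.6 [361. 174.] 58 [ 0.65  -0.082  0.012] [ 0.639 -0.096  0.003] [ 0.6
[... 647 characters left out ...]
0.014] [ 0.334 -0.422 -0.002] [ 0.575 -0.305  0.039]
sleeve 0.56 [343. 221.] 143 [ 0.655 -0.004  0.032] [ 0.64  -0.012  0.003] [0.663 0.013 0.046]
short_sleeve 0.42 [318. 246.] 135 [ 0.652 -0.085  0.012] [ 0.633 -0.098  0.   ] [ 0.665 -0.067  0.016]
dish 0.98 [252. 235.] 1325 [ 0.516 -0.182  0.006] [ 0.45  -0.24  -0.001] [ 0.576 -0.12   0.02 ]
dish 0.93 [458. 196.] 943 [0.806 0.302 0.006] [ 0.752  0.24  -0.001] [0.861 0.354 0.019]
dish 0.91 [302. 163.] 726 [0.378 0.11  0.006] [ 0.31   0.05  -0.001] [0.438 0.167 0.02 ]
dish 0.8 [345. 114.] 480 [0.296 0.417 0.006] [ 0.235  0.353 -0.002] [0.354 0.476 0.018]
dish 0.63 [387. 154.] 674 [0.553 0.32  0.006] [ 0.499  0.26  -0.   ] [0.608 0.371 0.018]
```

View pics/top.png

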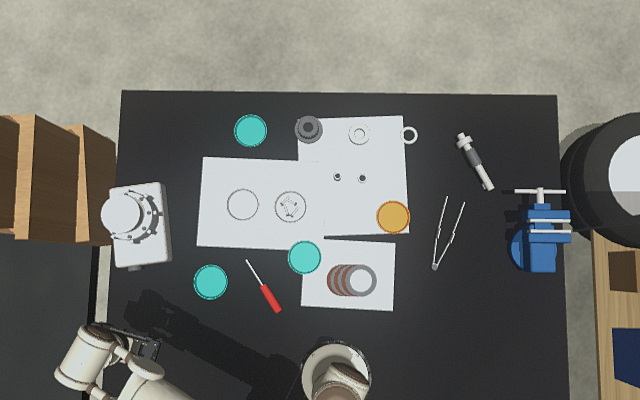

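View pics/scene.png

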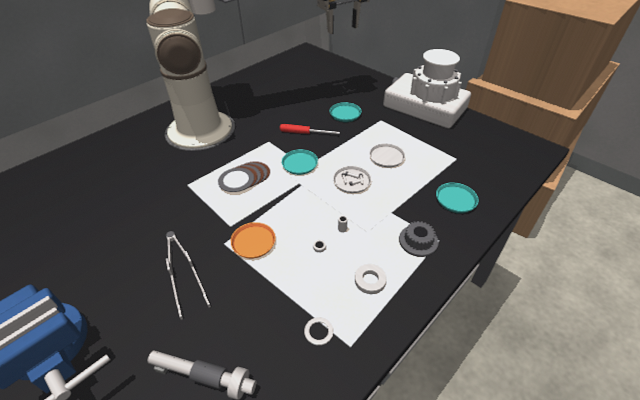

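The tongs show at about (445,232) in the top view, with the hinge at (435,266) and the tips up at (446,196) and (464,203). The tall sleeve is at (337,177) and the short one at (361,178).

**Could be mistaken for the empty steel dish:**
- (290,207): steel, but holds the bolts
- (250,130), (210,281), (304,257): turquoise
- (392,217): orange
- (243,204): steel and empty, so this is my choice

**Could be mistaken for the sleeves:** rings at (358,133) and (409,135), a gear at (308,128), and bearings at (350,280).

**Could be mistaken for the tongs:** the caliper-like tool at (475,160).

Run:
```python
from h import *
p=imaging.read_camera("top"); s=imaging.read_camera("scene")
print(px2w(p,[[435,266],[446,197],[464,204],[337,177],[361,178]]).round(3))
print(px2w(s,[[171,236],[181,314],[208,303]]).round(3))
crop=p["pixels"][150:240,190:400]; crop2=s["pixels"][130:330,140:420]
cv2.imwrite("pics/crop.png",np.vstack([cv2.resize(crop,(700,300),interpolation=3),cv2.resize(crop2,(700,300),interpolation=3)])[:,:,::-1])
# rough origin and goal in tool axes: camera high above tongs
o=status.get_obs(); r=R.from_quat(o["tool_rot"])
w=imaging.read_camera("wrist")
print("cam in tool",r.inv().apply(w["position"]-o["tcp_pos"]).round(3),(r.inv()*att(w)).as_rotvec(True).round(1),w["vfov"])
print(r.inv().apply(np.array([0.44,-0.335,0.2])-o["tcp_pos"]).round(3), r.as_matrix().round(3))
```

```text
[[ 0.361 -0.323  0.012]
 [ 0.59  -0.362  0.009]
 [ 0.566 -0.42   0.017]
 [ 0.647  0.001  0.039]
 [ 0.649 -0.079  0.014]]
[[ 0.365 -0.321  0.015]
 [ 0.57  -0.418  0.014]
 [ 0.59  -0.364  0.015]]
cam in tool [ 0.08  0.   -0.21] [118.3 118.3  17.5] 58.77330541108224
[-0.511 -0.786 -0.024] [[-0.966  0.257  0.   ]
 [ 0.257  0.966 -0.   ]
 [-0.    -0.    -1.   ]]
```

View pics/crop.png

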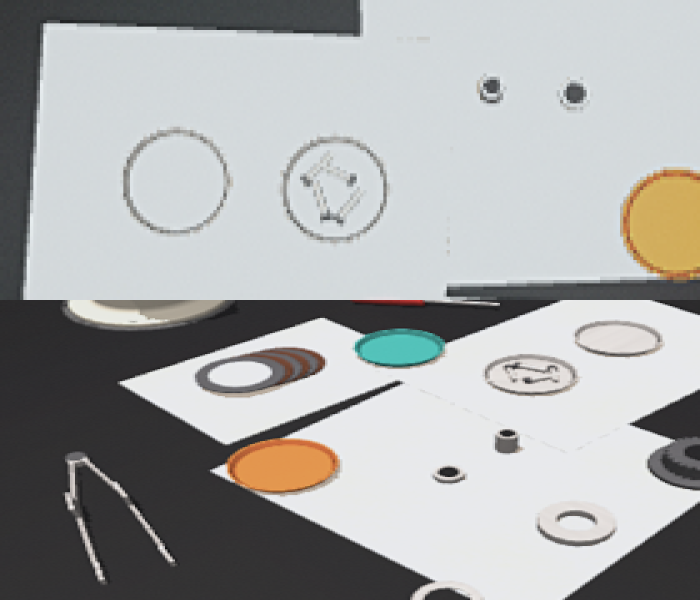

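The crop settles it: the empty steel dish is on the left (top 243,204), next to the dish with bolts. The tall sleeve is at top (337,177) and the flat ring beside it at (361,178). Next I move over the tongs for a close look.

```bash
python3 -m creep '[[[0,0,0,-5,-5.5,0,-1],[0,0,0,-9,-10,0,-1],[0,0,0,-13,-15,0,-1],[0,0,0,-17,-20,0,-1],[0,0,0,-21,-24.5,0,-1],[0,0,0,-25,-29,0,-1],[0,0,0,-29,-33.5,0,-1],[0,0,0,-33,-38,0,-1],[0,0,0,-37,-42,0,-1],[0,0,0,-37,-42,0,-1]]]'
```

```text
clock: 1.9
tcp_pos: [0.3987, 0.0515, 0.1758]
tool_rot: [0.133, 0.991, -0.0, 0.0]
force: [-0.6, 0.1, -0.1]
finger_gap: 0.0916
grip_force: 0.0
```

```bash
python3 -m creep '[[[0,0,0,-2,-5,0,-1],[0,0,0,-4,-10,-1,-1],[0,0,0,-6,-15,-2,-1],[0,0,1,-8,-20,-2.5,-1],[0,0,2,-11,-26,-2.5,-1],[0,0,2.8,-13,-31,-2.5,-1],[0,0,2.8,-15,-35,-2.5,-1],[0,0,2.8,-15.7,-37.5,-2.5,-1],[0,0,2.8,-15.7,-37.5,-2.5,-1],[0,0,2.8,-15.7,-37.5,-2.5,-1]]]'
python3 - <<'E'
from h import *
p=imaging.read_camera("wrist"); save(p,"w1")
for d in imaging.masks_of(p,"tongs"):
    w=px2w(p,d["mask"]); print(d["conf"],d["location"],d["mask"].sum(),w.min(0).round(3),w.max(0).round(3))
    k=w[(w[:,2]>0.025)&(w[:,2]<0.05)]; print("high",len(k),np.median(k,0).round(4) if len(k) else '')
np.savez("w1.npz",**p)
E
```

```text
clock: 3.15
tcp_pos: [0.4532, -0.3463, 0.2005]
tool_rot: [0.153, 0.988, 0.0, -0.0]
force: [0.5, 0.4, 0.2]
finger_gap: 0.0921
grip_force: 0.0
0.6 [303.8, 159.3] 1835 [ 0.349 -0.425 -0.002] [ 0.592 -0.311  0.038]
high 257 [ 0.4589 -0.3692  0.0361]
```

View pics/w1.png

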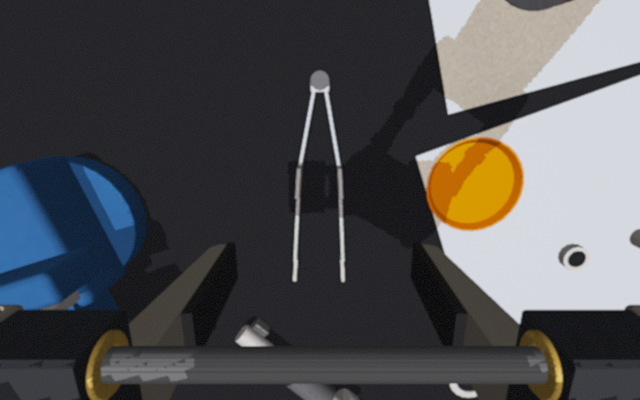

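The wrist view shows the hinge at (320,80), the plates at about (298,183) and (340,183), and the jaw tips at (295,280) and (343,280). Next I fit the plates and jaws from the depth data.

Run:
```python
from h import *
p=dict(np.load("w1.npz"))
def box(u0,u1,v0,v1,z0,z1):
    m=np.zeros((400,640),bool); m[v0:v1,u0:u1]=1; w=px2w(p,m); return w[(w[:,2]>z0)&(w[:,2]<z1)]
L=box(285,318,155,212,.028,.05); Rr=box(322,355,155,212,.028,.05)
for k in (L,Rr):
    c=k[:,:2].mean(0); d=np.linalg.svd(k[:,:2]-c)[2][0]; d*=np.sign(d[0]); t=(k[:,:2]-c)@d
    print(len(k),"mean",c.round(4),"midext",(c+d*(t.max()+t.min())/2).round(4),"len",np.ptp(t).round(4),"yaw",np.degrees(np.arctan2(d[1],d[0])).round(1),"z",np.median(k[:,2]).round(4))
J1=box(285,318,235,290,.007,.025);J2=box(322,355,235,290,.007,.025);H=box(305,335,65,100,.007,.05)
for n,k in(("j1",J1),("j2",J2),("h",H)): print(n,len(k),np.median(k,0).round(4),k.min(0).round(4),k.max(0).round(4))
o=status.get_obs();print(o["tcp_pos"].round(4),R.from_quat(o["tool_rot"]).as_matrix().round(4)[:2])
```

```text
130 mean [ 0.4523 -0.3756] midext [ 0.4527 -0.3758] len 0.0334 yaw -22.4 z 0.0361
120 mean [ 0.4667 -0.3322] midext [ 0.4671 -0.3323] len 0.0336 yaw -13.9 z 0.0361
j1 145 [ 0.5472 -0.4118  0.0141] [ 0.5165 -0.4238  0.007 ] [ 0.5736 -0.4004  0.0161]
j2 141 [ 0.5648 -0.3583  0.0143] [ 0.5329 -0.3671  0.0088] [ 0.5926 -0.3485  0.0161]
h 421 [ 0.3616 -0.3215  0.0149] [ 0.349  -0.3352  0.0078] [ 0.3796 -0.3112  0.018 ]
[ 0.4532 -0.3464  0.2007] [[-9.532e-01  3.022e-01  1.000e-04]
 [ 3.022e-01  9.532e-01  3.000e-04]]
```

```bash
python3 -m creep '[[[0,0,0.5,-0.9,-0.5,3,-1],[0,0,0.5,-0.9,-0.5,6,-1],[0,0,0.5,-0.9,-0.5,9,-1],[0,0,0.5,-0.9,-0.5,12,-1],[0,0,0.5,-0.9,-0.5,14,-1],[0,0,0.5,-0.9,-0.5,15,-1],[0,0,0.5,-0.9,-0.5,15,-0.6],[0,0,0.5,-0.9,-0.5,15,-0.6],[0,0,0.5,-0.9,-0.5,15,-0.6],[0,0,0.5,-0.9,-0.5,15,-0.6]]]'
python3 - <<'E'
from h import *
o=status.get_obs(); r=R.from_quat(o["tool_rot"]);print(o["tcp_pos"].round(4),r.as_matrix()[:2].round(4), r.inv().apply(np.array([.4599,-.3540,.006])-o["tcp_pos"]).round(4),o["finger_gap"])
E
```

```text
clock: 4.5
tcp_pos: [0.4602, -0.3559, 0.0511]
tool_rot: [0.158, 0.987, -0.0, 0.0]
force: [0.3, -0.3, 0.4]
finger_gap: 0.0733
grip_force: 0.0
[ 0.4602 -0.3559  0.0511] [[-9.500e-01  3.121e-01  7.000e-04]
 [ 3.121e-01  9.500e-01 -8.000e-04]] [0.0009 0.0017 0.0451] 0.07328456330830187
```

```bash
python3 -m creep '[[[0,0,0,0.1,0.2,1.5,-0.6],[0,0,0,0.1,0.2,3,-0.6],[0,0,0,0.1,0.2,4,-0.6],[0,0,0,0.1,0.2,4.5,-0.6],[0,0,0,0.1,0.2,4.5,-0.6],[0,0,0,0.1,0.2,4.5,-0.2],[0,0,0,0.1,0.2,4.5,-0.1],[0,0,0,0.1,0.2,4.5,0.01],[0,0,0,0.1,0.2,4.5,0.01],[0,0,0,0.1,0.2,4.5,0.01]]]' 30
```

```text
clock: 5.75
tcp_pos: [0.4596, -0.3533, 0.0055]
tool_rot: [0.158, 0.987, -0.0, 0.0]
force: [0.2, 0.4, 0.5]
finger_gap: 0.0453
grip_force: 0.0
```

Run:
```python
from h import *
p=imaging.read_camera("wrist"); save(p,"w2"); o=status.get_obs(); print(o["grip_force"],o["finger_gap"],o["force"])
```

```text
0.0 0.04565953075362379 [ 0.37092574 -0.20862417 -0.95609649]
```

View pics/w2.png

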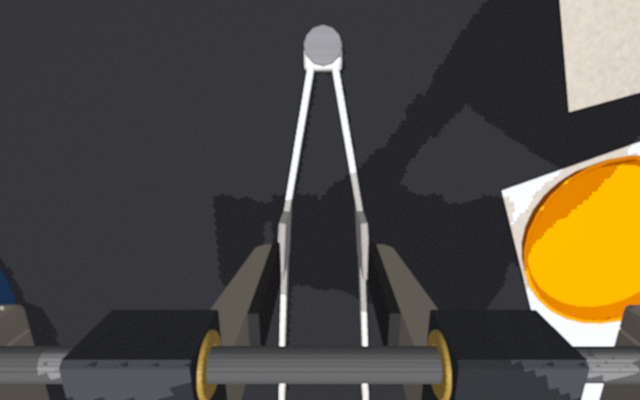

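The plates at (285,240) and (365,240) sit between the fingers, but the grip reading is 0. I'll squeeze a little more and check the reading before lifting.

```bash
python3 -m creep '[[[0,0,0,0,0,0,0.05],[0,0,0,0,0,0,0.05],[0,0,0,0,0,0,0.05],[0,0,0,0,0,0,0.05],[0,0,0,0,0,-0.2,0.05],[0,0,0,0,0,-0.5,0.05],[0,0,0,0,0,-0.7,0.05],[0,0,0,0,0,-1,0.05],[0,0,0,0,0,-1,0.05],[0,0,0,0,0,-1,0.05]]]' 30
python3 - <<'E'
from h import *
p=imaging.read_camera("wrist"); o=status.get_obs(); print(o["grip_force"],o["finger_gap"],o["force"])
m=np.zeros((400,640),bool); m[190:275,270:385]=1; w=px2w(p,m); q=R.from_quat(o["tool_rot"]).inv().apply(w-o["tcp_pos"])
k=q[(w[:,2]>.03)&(w[:,2]<.055)]; a=k[k[:,1]<0];b=k[k[:,1]>0]
for s in(a,b): print(len(s),s.mean(0).round(4),np.percentile(s,[2,98],axis=0).round(4))
m[:]=0;m[20:72,300:345]=1;w=px2w(p,m);print("hinge z",np.percentile(w[:,2],[50,95,99]))
E
```

```text
clock: 7.05
tcp_pos: [0.4595, -0.3533, 0.0155]
tool_rot: [0.158, 0.987, 0.0, -0.0]
force: [0.4, -0.4, 0.2]
finger_gap: 0.0437
grip_force: 0.0
0.0 0.043619006627372545 [-0.17168646  0.59945982 -0.68590426]
349 [ 0.0031 -0.0227 -0.0204] [[-0.0161 -0.0248 -0.0222]
 [ 0.016  -0.0206 -0.0152]]
404 [ 0.0017  0.0221 -0.0208] [[-0.0162  0.0197 -0.0384]
 [ 0.016   0.0243 -0.0154]]
hinge z [0.01419164 0.01617436 0.01671546]
```

Run:
```python
from h import *
p=imaging.read_camera("wrist"); a=p["pixels"][180:310,220:430]
cv2.imwrite("pics/w3.png",cv2.resize(a,None,fx=3.7,fy=3.7,interpolation=cv2.INTER_CUBIC)[:,:,::-1])
f=200/np.tan(np.radians(p["vfov"])/2);o=status.get_obs();r=R.from_quat(o["tool_rot"])
z=p["range_z"]
for v in(225,240,255,268):
    m=np.zeros((400,640),bool);m[v,230:420]=1
    ok=z[v,230:420]>0; q=r.inv().apply(px2w(p,m)-o["tcp_pos"])*1000
    us=np.arange(230,420)[ok]
    s=[(u,*x.round().astype(int)) for u,x in zip(us,q) if x[2]<-8]
    print(v,[t for i,t in enumerate(s) if i%3==0])
```

```text
225 [(np.int64(280), np.int64(12), np.int64(-24), np.int64(-22)), (np.int64(283), np.int64(12), np.int64(-23), np.int64(-22)), (np.int64(286), np.int64(11), np.int64(-21), np.int64(-21)), (np.int64(357), np.int64(8), np.int64(20), np.int64(-12)), (np.int64(360), np.int64(12), np.int64(21), np.int64(-22)), (np.int64(363), np.int64(11), np.int64(23), np.int64(-20))]
240 [(np.int64(280), np.int64(2), np.int64(-25), np.int64(-20)), (np.int64(283), np.int64(2), np.int64(-23), np.int64(-21)), (np.int64(286), np.int64(2), np.int64(-21), np.int64(-21)), (np.int64(359), np.int64(2), np.int64(21), np.int64(-20)), (np.int64(362), np.int64(3), np.int64(22), np.int64(-22)), (np.int64(365), np.int64(2), np.int64(24), np.int64(-21))]
255 [(np.int64(251), np.int64(8), np.int64(-34), np.int64(-54)), (np.int64(254), np.int64(8), np.int64(-33), np.int64(-53)), (np.int64(257), np.int64(8), np.int64(-32), np.int64(-54)), (np.int64(260), np.int64(8), np.int64(-30), np.int64(-53)), (np.int64(263), np.int64(8), np.int64(-29), np.int64(-54)), (np.int64(266), np.int64(8), np.int64(-27), np.int64(-54)), (np.in
[... 2224 characters left out ...]
64(370), np.int64(4), np.int64(22), np.int64(-59)), (np.int64(373), np.int64(8), np.int64(22), np.int64(-68)), (np.int64(376), np.int64(9), np.int64(23), np.int64(-69)), (np.int64(379), np.int64(8), np.int64(25), np.int64(-68)), (np.int64(382), np.int64(9), np.int64(26), np.int64(-68)), (np.int64(385), np.int64(8), np.int64(27), np.int64(-68)), (np.int64(388), np.int64(9), np.int64(28), np.int64(-69)), (np.int64(391), np.int64(9), np.int64(30), np.int64(-68)), (np.int64(394), np.int64(8), np.int64(31), np.int64(-67)), (np.int64(397), np.int64(8), np.int64(33), np.int64(-68)), (np.int64(400), np.int64(9), np.int64(34), np.int64(-68)), (np.int64(403), np.int64(9), np.int64(35), np.int64(-68))]
```

View pics/w3.png

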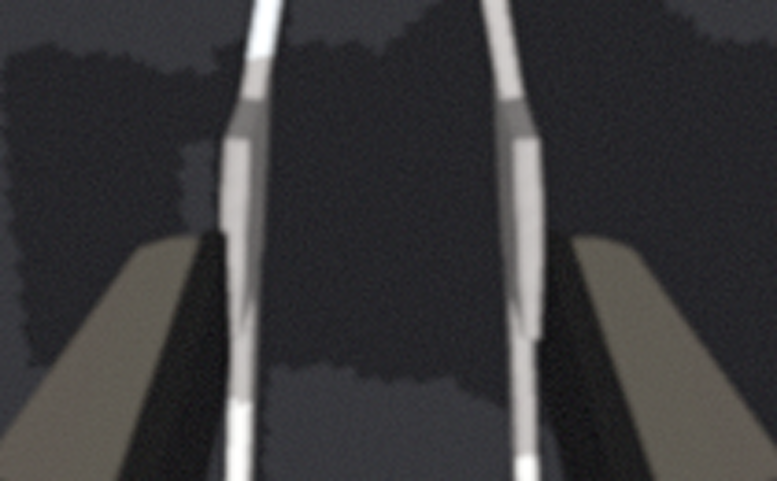

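The crop explains the zero reading. The finger ends stop at about (160,240) and (600,240), and the uncovered plates lie beyond and below them. The real fingertips are therefore well above the plates, higher than the reported TCP implies. I'll measure how much higher with two cameras.

Run:
```python
from h import *
o=status.get_obs();r=R.from_quat(o["tool_rot"])
A=np.ones((400,640),bool)
for c in("wrist","scene","top"):
    p=imaging.read_camera(c); w=px2w(p,A); q=r.inv().apply(w-o["tcp_pos"])
    s=(abs(q[:,0])<14)&(abs(q[:,1])>.020)&(abs(q[:,1])<.05)&(w[:,2]>.0)&(w[:,2]<.13) if False else (abs(q[:,0])<.014)&(abs(q[:,1])>.0262)&(abs(q[:,1])<.05)&(w[:,2]>.006)&(w[:,2]<.14)
    for sg in(-1,1):
        k=q[s&(np.sign(q[:,1])==sg)]
        if len(k): print(c,sg,len(k),"tool-z nearest tip",np.sort(k[:,2])[::-1][:12].round(3)); print(np.histogram(k[:,2],bins=np.arange(-.12,.021,.01))[0])
```

```text
wrist -1 2263 tool-z nearest tip [-0.038 -0.038 -0.039 -0.039 -0.04  -0.04  -0.04  -0.04  -0.04  -0.04
 -0.041 -0.041]
[291 412 464 351 261 201 153 106   5   0   0   0   0   0]
wrist 1 2404 tool-z nearest tip [-0.039 -0.039 -0.039 -0.039 -0.04  -0.04  -0.04  -0.04  -0.04  -0.04
 -0.04  -0.041]
[326 439 492 355 270 208 157 111   8   0   0   0   0   0]
scene -1 110 tool-z nearest tip [-0.04  -0.043 -0.043 -0.043 -0.043 -0.045 -0.046 -0.047 -0.048 -0.048
 -0.049 -0.05 ]
[ 3 23 18 15 16 13 11 11  0  0  0  0  0  0]
scene 1 133 tool-z nearest tip [-0.008 -0.02  -0.04  -0.04  -0.041 -0.041 -0.042 -0.043 -0.045 -0.047
 -0.047 -0.048]
[ 5 24 21 18 19 17 14 12  1  0  1  1  0  0]
top 1 1 tool-z nearest tip [0.009]
[0 0 0 0 0 0 0 0 0 0 0 0 1 0]
```

The wrist and scene cameras agree that the real fingertips are 40 mm behind the reported TCP, with no sideways offset. I'll open the fingers, go 49 mm lower and pinch again.

```bash
python3 -m creep '[[[0,0,0,0,0,0,-0.5],[0,0,0,0,0,0,-0.5],[0,0,0,0,0,0,-0.5],[0,0,0,0,0,0,-0.5],[0,0,0,0,0,1,-0.5],[0,0,0,0,0,2,-0.5],[0,0,0,0,0,2.8,-0.5],[0,0,0,0,0,3.5,-0.5],[0,0,0,0,0,4,-0.5],[0,0,0,0,0,4,-0.5]]]' 30 && python3 -m creep '[[[0,0,0,0,0,0.2,-0.5],[0,0,0,0,0,0.4,-0.5],[0,0,0,0,0,0.6,-0.5],[0,0,0,0,0,0.8,-0.5],[0,0,0,0,0,0.8,-0.3],[0,0,0,0,0,0.8,-0.15],[0,0,0,0,0,0.8,-0.05],[0,0,0,0,0,0.8,0.01],[0,0,0,0,0,0.8,0.01],[0,0,0,0,0,0.8,0.01]]]' 30
```

```text
clock: 8.55
tcp_pos: [0.4593, -0.3531, -0.0249]
tool_rot: [0.158, 0.987, 0.0, -0.0]
force: [0.6, 0.8, 0.3]
finger_gap: 0.069
grip_force: 0.0
clock: 9.8
tcp_pos: [0.4597, -0.3534, -0.0324]
tool_rot: [0.158, 0.987, -0.0, 0.0]
force: [0.3, 0.9, 0.5]
finger_gap: 0.0456
grip_force: 8.6
```

Grip force is 8.6 N, so the tongs are held. I'll lift 6 cm and meanwhile measure the sleeves and the dish more exactly.

```bash
python3 -m creep '[[[0,0,0,0,0,0,0.01],[0,0,0,0,0,-0.5,0.01],[0,0,0,0,0,-1,0.01],[0,0,0,0,0,-2,0.01],[0,0,0,0,0,-3,0.01],[0,0,0,0,0,-4,0.01],[0,0,0,0,0,-5,0.01],[0,0,0,0,0,-6,0.01],[0,0,0,0,0,-6.5,0.01],[0,0,0,0,0,-6.5,0.01]]]' 30
python3 - <<'E'
from h import *
o=status.get_obs();r=R.from_quat(o["tool_rot"]);A=np.ones((400,640),bool)
print(o["tcp_pos"].round(4),r.as_matrix()[:2].round(3),o["grip_force"],o["finger_gap"])
t=imaging.read_camera("top");s=imaging.read_camera("scene")
for c,p in(("top",t),("scene",s)):
    w=px2w(p,A)
    k=w[(abs(w[:,0]-.65)<.03)&(abs(w[:,1])<.03)&(w[:,2]>.034)&(w[:,2]<.046)]
    print(c,"tall rim",len(k),k.mean(0).round(4),((k.min(0)+k.max(0))/2).round(4),np.ptp(k,0).round(4))
    k=w[(abs(w[:,0]-.556)<.075)&(abs(w[:,1]-.318)<.075)&(w[:,2]>.0105)&(w[:,2]<.03)]
    print(c,"dish rim",len(k),k.mean(0).round(4),((k.min(0)+k.max(0))/2).round(4),np.ptp(k,0).round(4))
    k=w[(abs(w[:,0]-.65)<.03)&(abs(w[:,1]+.082)<.03)&(w[:,2]>.009)&(w[:,2]<.02)]
    print(c,"short",len(k),k.mean(0).round(4),((k.min(0)+k.max(0))/2).round(4))
    q=w-o["tcp_pos"]; q=r.inv().apply(q); k=q[(abs(q[:,1])<.04)&(q[:,0]<-.08)&(q[:,0]>-.14)&(w[:,2]>.02)&(w[:,2]<.12)]
    for sg in(-1,1):
        j=k[np.sign(k[:,1])==sg]
        if len(j): print(c,"jaw",sg,len(j),np.median(j,0).round(4),j.min(0).round(4),j.max(0).round(4))
    for n in("sleeve",):
        for d in imaging.masks_of(p,n): m=px2w(p,d["mask"]); print(n,d["conf"],d["location"],np.median(m,0).round(4))
E
```

```text
clock: 11.05
tcp_pos: [0.4598, -0.3535, 0.0329]
tool_rot: [0.158, 0.987, -0.0, 0.0]
force: [0.8, 0.2, -1.2]
finger_gap: 0.0456
grip_force: 8.2
[ 0.4598 -0.3535  0.0329] [[-0.95   0.312  0.001]
 [ 0.312  0.95  -0.001]] 8.212634772062302 0.045623742784578154
top tall rim 32 [0.6524 0.002  0.0396] [0.6533 0.0013 0.0396] [0.0216 0.0199 0.011 ]
top dish rim 177 [0.5568 0.3176 0.0138] [0.5589 0.317  0.0165] [0.1301 0.1393 0.0119]
top short 67 [ 0.6515 -0.0816  0.013 ] [ 0.6509 -0.079   0.0138]
top jaw -1 6 [-0.1263 -0.022  -0.0417] [-0.1327 -0.0251 -0.0465] [-0.1201 -0.0198 -0.0372]
top jaw 1 31 [-0.1076  0.0263 -0.046 ] [-0.1301  0.0231 -0.0523] [-0.0802  0.0289 -0.0291]
scene tall rim 67 [6.525e-01 1.000e-04 4.020e-02] [0.6513 0.0013 0.0387] [0.0235 0.0241 0.0089]
scene dish rim 141 [0.5536 0.3223 0.0139] [0.5543 0.3164 0.0145] [0.1124 0.1134 0.0078]
scene short 114 [ 0.651  -0.0835  0.0128] [ 0.6503 -0.0827  0.0126]
scene jaw -1 59 [-0.1108 -0.0214 -0.0456] [-0.1295 -0.0245 -0.0494] [-0.0801 -0.0196 -0.0334]
scene jaw 1 44 [-0.1116  0.026  -0.0464] [-0.1292  0.0236 -0.0486] [-0.0819  0.0281 -0.0321]
```

```bash
python3 -m creep '[[[0,0,0,0.2,2,0,0.01],[0,0,0,0.7,6,0,0.01],[0,0,0,1.2,11,0,0.01],[0,0,0,1.7,16,0,0.01],[0,0,0,2.3,21,0,0.01],[0,0,0,2.8,26,0,0.01],[0,0,0,3.4,31,0,0.01],[0,0,0,3.9,35.5,0,0.01],[0,0,0,4.2,38.5,0,0.01],[0,0,0,4.3,39.4,0,0.01]]]' 30
cat > rel.py <<'E'
from h import *
o=status.get_obs();r=R.from_quat(o["tool_rot"]);A=np.ones((400,640),bool)
print(o["tcp_pos"].round(4),o["grip_force"],o["finger_gap"])
for c in("top","scene"):
    p=imaging.read_camera(c); save(p,c+"_rel"); w=px2w(p,A)
    q=r.inv().apply(w-o["tcp_pos"]); zj=(-.055,-.034)
    k=q[(abs(q[:,1])<.04)&(q[:,0]<-.09)&(q[:,0]>-.14)&(q[:,2]>zj[0])&(q[:,2]<zj[1])]
    for sg in(-1,1):
        j=k[np.sign(k[:,1])==sg]
        if len(j): print(c,"jaw",sg,len(j),np.median(j,0).round(4),j.min(0).round(4),j.max(0).round(4))
    k=q[(w[:,2]>.034)&(w[:,2]<.047)&(abs(q[:,1])<.035)&(abs(q[:,0]+.115)<.035)]
    if len(k): print(c,"tall rim tool",len(k),k.mean(0).round(4),((k.min(0)+k.max(0))/2).round(4))
E
python3 rel.py
```

```text
clock: 12.5
tcp_pos: [0.5409, 0.037, 0.0322]
tool_rot: [0.157, 0.988, 0.0, -0.0]
force: [-0.5, -1.1, -1.5]
finger_gap: 0.0456
grip_force: 8.2
[0.5409 0.037  0.0322] 8.212766200304031 0.04557979526748123
top jaw -1 15 [-0.1132 -0.0223 -0.0462] [-0.1285 -0.0242 -0.0519] [-0.0951 -0.0202 -0.0399]
top jaw 1 15 [-0.1127  0.0256 -0.0475] [-0.1289  0.0232 -0.0517] [-0.0954  0.0281 -0.0417]
top tall rim tool 37 [-0.1178  0.0004 -0.0072] [-0.1175  0.0005 -0.0084]
scene jaw -1 49 [-0.1125 -0.0237 -0.0435] [-0.1304 -0.026  -0.049 ] [-0.0906 -0.0198 -0.0351]
scene jaw 1 51 [-0.112   0.0241 -0.044 ] [-0.1295  0.0216 -0.0489] [-0.0903  0.0277 -0.0349]
scene tall rim tool 66 [-0.1174 -0.0005 -0.0081] [-0.116   0.0004 -0.0068]
```

The jaws straddle the sleeve: their middle is at tool y 0.001 and the sleeve's at 0.000. Next I lower to 17 mm.

```bash
python3 -m creep '[[[0,0,0,-0.2,-0.1,0.5,0.01],[0,0,0,-0.2,-0.1,1.2,0.01],[0,0,0,-0.2,-0.1,2,0.01],[0,0,0,-0.2,-0.1,2.8,0.01],[0,0,0,-0.2,-0.1,3.5,0.01],[0,0,0,-0.2,-0.1,4,0.01],[0,0,0,-0.2,-0.1,4.4,0.01],[0,0,0,-0.2,-0.1,4.7,0.01],[0,0,0,-0.2,-0.1,4.8,0.01],[0,0,0,-0.2,-0.1,4.8,0.01]]]' 40
python3 rel.py
```

```text
clock: 13.85
tcp_pos: [0.5434, 0.0329, -0.0154]
tool_rot: [0.158, 0.987, -0.0, 0.0]
force: [-0.4, 1.5, -1.4]
finger_gap: 0.0452
grip_force: 8.2
[ 0.5434  0.0329 -0.0154] 8.212685734033585 0.04518435144981466
top jaw -1 24 [-0.1113 -0.0209 -0.0479] [-0.1282 -0.0244 -0.0548] [-0.0941 -0.0006 -0.0382]
top jaw 1 32 [-0.112   0.0135 -0.0499] [-0.1297  0.0007 -0.0549] [-0.0947  0.027  -0.0389]
top tall rim tool 43 [-0.1136  0.0042 -0.0545] [-0.1125  0.0013 -0.056 ]
scene jaw -1 74 [-0.1168 -0.022  -0.0444] [-0.1302 -0.0249 -0.0549] [-0.0906 -0.0006 -0.0344]
scene jaw 1 73 [-0.1194  0.0238 -0.0453] [-0.129   0.0003 -0.055 ] [-0.0928  0.0278 -0.034 ]
scene tall rim tool 70 [-0.1136  0.0019 -0.0553] [-0.1122 -0.0003 -0.0546]
```

Run:
```python
import cv2
a=cv2.imread("pics/scene_rel.png")[150:270,240:440]; cv2.imwrite("pics/s4.png",cv2.resize(a,None,fx=4,fy=4,interpolation=cv2.INTER_CUBIC))
```

```text
(no output)
```

View pics/s4.png

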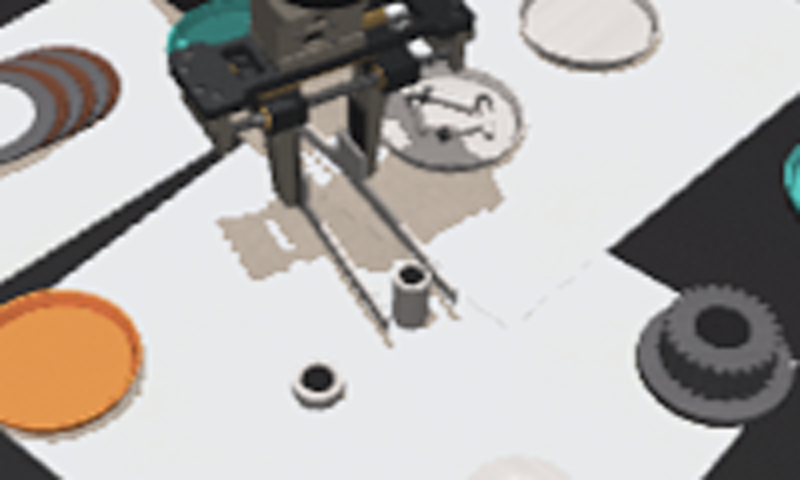

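The crop shows the tall sleeve at (410,295) standing between the two jaw tips at (388,328) and (452,298), with the short sleeve clear at (318,385). Closing now.

```bash
python3 -m creep '[[[0,0,0,0,0,0,0.05],[0,0,0,0,0,0,0.1],[0,0,0,0,0,0,0.15],[0,0,0,0,0,0,0.19],[0,0,0,0,0,0,0.23],[0,0,0,0,0,0,0.3],[0,0,0,0,0,0,0.4],[0,0,0,0,0,0,0.4],[0,0,0,0,0,0,0.4],[0,0,0,0,0,0,0.4]]]' 40
```

```text
clock: 15.2
tcp_pos: [0.5433, 0.0328, -0.0155]
tool_rot: [0.158, 0.987, 0.0, 0.0]
force: [0.1, 0.3, -1.1]
finger_gap: 0.0348
grip_force: 40.0
```

```bash
python3 -m creep '[[[0,0,0,0,0,-0.3,0.4],[0,0,0,0,0,-0.8,0.4],[0,0,0,0,0,-1.5,0.4],[0,0,0,0,0,-2.3,0.4],[0,0,0,0,0,-3.1,0.4],[0,0,0,0,0,-3.9,0.4],[0,0,0,0,0,-4.5,0.4],[0,0,0,0,0,-4.9,0.4],[0,0,0,0,0,-5,0.4],[0,0,0,0,0,-5,0.4]]]' 40
cat > held.py <<'E'
from h import *
o=status.get_obs();r=R.from_quat(o["tool_rot"]);A=np.ones((400,640),bool)
print(o["tcp_pos"].round(4),o["grip_force"],o["finger_gap"],o["force"].round(2))
for c in("top","scene"):
    p=imaging.read_camera(c); save(p,c+"_held"); q=r.inv().apply(px2w(p,A)-o["tcp_pos"])
    n=(abs(q[:,1])<.02)&(abs(q[:,0]+.115)<.025)
    k=q[n&(q[:,2]<-.055)&(q[:,2]>-.072)]
    if len(k): print(c,"rim",len(k),k.mean(0).round(4),((k.min(0)+k.max(0))/2).round(4))
    k=q[n&(abs(q[:,1])<.008)&(q[:,2]<.0)&(q[:,2]>-.03)]
    if len(k): print(c,"lowest",np.sort(k[:,2])[-5:].round(4), "expect foot -0.0146")
    k=q[n&(abs(q[:,1])<.03)&(q[:,2]>-.06)&(q[:,2]<-.034)&(q[:,0]<-.125)]
print("jaw->dish shift, tool, for sleeve at (-.1135,.001):",(r.inv().apply(np.array([.556,.317,0])-o["tcp_pos"])-[-.1135,.001,0]).round(4))
E
python3 held.py
```

```text
clock: 16.45
tcp_pos: [0.5431, 0.0329, 0.0343]
tool_rot: [0.158, 0.987, 0.0, -0.0]
force: [-0.1, 0.2, -2.4]
finger_gap: 0.0349
grip_force: 40.0
[0.5431 0.0329 0.0343] 39.982842206954956 0.034855082448636054 [-0.15  0.19 -2.37]
top rim 26 [-0.1133  0.0026 -0.0581] [-0.1131  0.0011 -0.062 ]
top lowest [-0.0295 -0.0264] expect foot -0.0146
scene rim 40 [-0.1119  0.0003 -0.0563] [-0.1127  0.0012 -0.0567]
scene lowest [-0.0183 -0.0181 -0.017  -0.0164 -0.0149] expect foot -0.0146
jaw->dish shift, tool, for sleeve at (-.1135,.001): [0.1899 0.273  0.0344]
```

```bash
python3 -m creep '[[[0,0,0,0.7,1,0,0.4],[0,0,0,2.3,3.3,0,0.4],[0,0,0,4.5,6.5,0,0.4],[0,0,0,7,10,0,0.4],[0,0,0,9.5,13.7,0,0.4],[0,0,0,12,17.3,0,0.4],[0,0,0,14.5,20.8,0,0.4],[0,0,0,16.7,24,0,0.4],[0,0,0,18.3,26.3,0,0.4],[0,0,0,19,27.3,0,0.4]]]' 40
python3 held.py
```

```text
clock: 17.8
tcp_pos: [0.4467, 0.3531, 0.0343]
tool_rot: [0.157, 0.988, -0.0, -0.0]
force: [-0.2, -0.0, -1.1]
finger_gap: 0.0353
grip_force: 40.0
[0.4467 0.3531 0.0343] 39.98284578323364 0.03531385758913955 [-0.15 -0.04 -1.11]
top rim 26 [-0.1152  0.0004 -0.0574] [-0.1143 -0.0024 -0.0578]
top lowest [-0.0296 -0.0232] expect foot -0.0146
scene rim 29 [-0.1133  0.0004 -0.0569] [-0.112   0.0011 -0.0571]
scene lowest [-0.0194 -0.0191 -0.018  -0.0174 -0.0154] expect foot -0.0146
jaw->dish shift, tool, for sleeve at (-.1135,.001): [-0.0016 -0.0014  0.0342]
```

```bash
python3 -m creep '[[[0,0,0,0,0,0.5,0.4],[0,0,0,0,0,1.2,0.4],[0,0,0,0,0,2,0.4],[0,0,0,0,0,2.7,0.4],[0,0,0,0,0,3.3,0.4],[0,0,0,0,0,3.8,0.4],[0,0,0,0,0,4.2,0.4],[0,0,0,0,0,4.4,0.4],[0,0,0,0,0,4.5,0.4],[0,0,0,0,0,4.5,0.4]]]' 40
python3 held.py
```

```text
clock: 19.15
tcp_pos: [0.448, 0.3516, -0.0104]
tool_rot: [0.158, 0.987, 0.0, 0.0]
force: [0.5, 0.0, -1.3]
finger_gap: 0.0349
grip_force: 40.0
[ 0.448   0.3516 -0.0104] 39.98311400413513 0.03490111513910966 [ 0.45  0.04 -1.35]
top rim 25 [-0.1141  0.0006 -0.0578] [-0.1134  0.0018 -0.06  ]
top lowest [-0.0107 -0.01   -0.0089 -0.0082 -0.0079] expect foot -0.0146
scene rim 28 [-0.1135  0.0006 -0.0574] [-0.1136  0.0012 -0.0577]
scene lowest [-0.0142 -0.0142 -0.014  -0.0134 -0.012 ] expect foot -0.0146
jaw->dish shift, tool, for sleeve at (-.1135,.001): [ 0.0001 -0.0002 -0.0104]
```

```bash
python3 -m creep '[[[0,0,0,0,0,0.03,0.4],[0,0,0,0,0,0.06,0.4],[0,0,0,0,0,0.1,0.4],[0,0,0,0,0,0.12,0.4],[0,0,0,0,0,0.12,0.3],[0,0,0,0,0,0.12,0.22],[0,0,0,0,0,0.12,0.19],[0,0,0,0,0,0.12,0.15],[0,0,0,0,0,0.12,0.1],[0,0,0,0,0,0.12,0.05]]]' 40 && python3 -m creep '[[[0,0,0,0,0,0,0.01],[0,0,0,0,0,0,0.01],[0,0,0,0,0,0,0.01],[0,0,0,0,0,0,0.01],[0,0,0,0,0,0,0.01],[0,0,0,0,0,0,0.01],[0,0,0,0,0,0,0.01],[0,0,0,0,0,0,0.01],[0,0,0,0,0,0,0.01],[0,0,0,0,0,0,0.01]]]' 30
python3 held.py
python3 - <<'E'
import cv2
a=cv2.imread("pics/scene_held.png")[110:220,290:490]; cv2.imwrite("pics/s5.png",cv2.resize(a,None,fx=4,fy=4,interpolation=cv2.INTER_CUBIC))
E
```

```text
clock: 20.5
tcp_pos: [0.4479, 0.3515, -0.0117]
tool_rot: [0.158, 0.987, -0.0, 0.0]
force: [-0.5, -0.0, -1.4]
finger_gap: 0.0438
grip_force: 8.5
clock: 21.75
tcp_pos: [0.448, 0.3515, -0.0117]
tool_rot: [0.158, 0.987, -0.0, 0.0]
force: [-0.1, -0.1, -0.9]
finger_gap: 0.0457
grip_force: 8.2
[ 0.448   0.3515 -0.0117] 8.212608844041824 0.04569645570492989 [-0.1  -0.15 -0.87]
top rim 23 [-0.1145  0.     -0.0578] [-0.1136  0.0008 -0.0589]
top lowest [-0.0101 -0.0099 -0.0096 -0.0094 -0.0089] expect foot -0.0146
scene rim 30 [-1.13e-01  1.00e-04 -5.72e-02] [-0.1134 -0.0003 -0.0581]
scene lowest [-0.0148 -0.0147 -0.0144 -0.0142 -0.0136] expect foot -0.0146
jaw->dish shift, tool, for sleeve at (-.1135,.001): [ 0.0001 -0.0001 -0.0117]
```

View pics/s5.png

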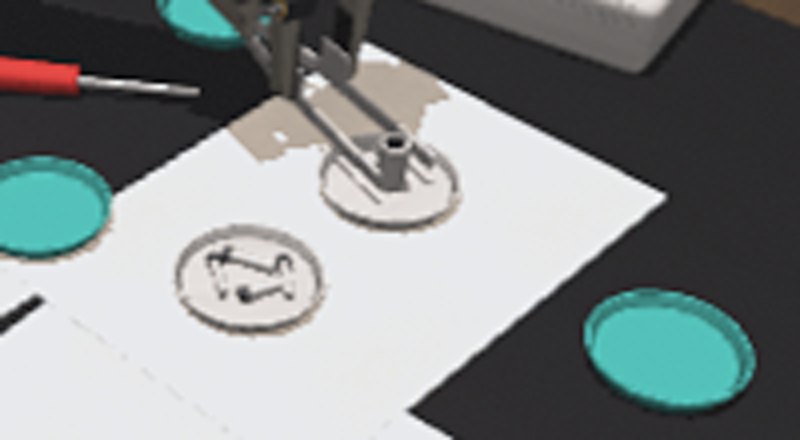

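The sleeve stands upright in the empty dish at (395,160), with the jaws open on either side. I'll lift the tongs straight up and carry them back to their first, known-free place.

```bash
python3 -m creep '[[[0,0,0,0,0,-0.4,0.01],[0,0,0,0,0,-1,0.01],[0,0,0,0,0,-1.8,0.01],[0,0,0,0,0,-2.6,0.01],[0,0,0,0,0,-3.5,0.01],[0,0,0,0,0,-4.5,0.01],[0,0,0,0,0,-5.5,0.01],[0,0,0,0,0,-6.3,0.01],[0,0,0,0,0,-6.8,0.01],[0,0,0,0,0,-7,0.01]]]' 30 && python3 -m creep '[[[0,0,0,-0.5,-1.5,0,0.01],[0,0,0,-1.7,-5,0,0.01],[0,0,0,-3,-9,0,0.01],[0,0,0,-4.5,-13,0,0.01],[0,0,0,-6,-17,0,0.01],[0,0,0,-7.4,-21,0,0.01],[0,0,0,-8.7,-25,0,0.01],[0,0,0,-10.1,-29,0,0.01],[0,0,0,-11.2,-32,0,0.01],[0,0,0,-11.6,-33.3,0,0.01]]]' 30 && python3 -m creep '[[[0,0,0,-0.5,-1.5,0,0.01],[0,0,0,-1.7,-5,0,0.01],[0,0,0,-3,-9,0,0.01],[0,0,0,-4.5,-13,0,0.01],[0,0,0,-6,-17,0,0.01],[0,0,0,-7.4,-21,0,0.01],[0,0,0,-8.7,-25,0,0.01],[0,0,0,-10.1,-29,0,0.01],[0,0,0,-11.2,-32,0,0.01],[0,0,0,-11.5,-33.3,0,0.01]]]' 30
```

```text
clock: 23.1
tcp_pos: [0.448, 0.3516, 0.0586]
tool_rot: [0.158, 0.987, 0.0, 0.0]
force: [0.6, -0.0, -1.3]
finger_gap: 0.0455
grip_force: 8.2
clock: 24.35
tcp_pos: [0.4536, -0.0028, 0.058]
tool_rot: [0.159, 0.987, -0.0, -0.0]
force: [0.3, 0.9, -0.8]
finger_gap: 0.0454
grip_force: 8.2
clock: 25.6
tcp_pos: [0.4595, -0.3543, 0.0581]
tool_rot: [0.158, 0.987, 0.0, -0.0]
force: [0.1, 0.5, -0.9]
finger_gap: 0.0459
grip_force: 8.2
```

```bash
python3 -m creep '[[[0,0,0,0,0,0.7,0.01],[0,0,0,0,0,2,0.01],[0,0,0,0,0,3.5,0.01],[0,0,0,0,0,5,0.01],[0,0,0,0,0,6.3,0.01],[0,0,0,0,0,7.4,0.01],[0,0,0,0,0,8.2,0.01],[0,0,0,0,0,8.7,0.01],[0,0,0,0,0,9,0.01],[0,0,0,0,0,9.05,0.01]]]' 30 && python3 -m creep '[[[0,0,0,0,0,0,0.01],[0,0,0,0,0,0.05,0.01],[0,0,0,0,0,0.05,-0.03],[0,0,0,0,0,0.05,-0.06],[0,0,0,0,0,0.05,-0.1],[0,0,0,0,0,0.05,-0.2],[0,0,0,0,0,0.05,-0.4],[0,0,0,0,0,0.05,-0.5],[0,0,0,0,0,0.05,-0.5],[0,0,0,0,0,0.05,-0.5]]]' 30 && python3 -m creep '[[[0,0,0,0,0,-0.5,-0.5],[0,0,0,0,0,-1.5,-0.5],[0,0,0,0,0,-3,-0.5],[0,0,0,0,0,-5,-0.5],[0,0,0,0,0,-8,-0.5],[0,0,0,0,0,-11,-0.5],[0,0,0,0,0,-14,-0.5],[0,0,0,0,0,-17,-0.5],[0,0,0,0,0,-19,-0.5],[0,0,0,0,0,-20,-0.5]]]' 30
python3 - <<'E'
from h import *
p=imaging.read_camera("scene"); save(p,"fin"); A=np.ones((400,640),bool); w=px2w(p,A)
for n,c,z in(("tall",(.556,.317),.03),("short",(.651,-.083),.009)):
    k=w[(np.hypot(*(w[:,:2]-c).T)<.03)&(w[:,2]>z)]; print(n,len(k),((k.min(0)+k.max(0))/2).round(4),k[:,2].max())
x=imaging.read_camera("wrist"); w=px2w(x,A); k=w[(np.hypot(*(w[:,:2]-[.46,-.354]).T)<.13)&(w[:,2]>.007)&(w[:,2]<.08)]
print("tongs zmax",np.percentile(k[:,2],[50,99]).round(4), status.get_obs()["tcp_pos"])
cv2.imwrite("pics/fin2.png",np.hstack([p["pixels"],x["pixels"]])[::2,::2,::-1] if 0 else cv2.resize(np.hstack([p["pixels"],x["pixels"]]),(800,250),interpolation=cv2.INTER_AREA)[:,:,::-1])
E
```

```text
clock: 26.85
tcp_pos: [0.4596, -0.3534, -0.0321]
tool_rot: [0.158, 0.987, -0.0, 0.0]
force: [-0.1, -0.1, -0.4]
finger_gap: 0.0458
grip_force: 8.2
clock: 28.1
tcp_pos: [0.4595, -0.3533, -0.0327]
tool_rot: [0.158, 0.987, 0.0, 0.0]
force: [1.0, 0.2, -0.3]
finger_gap: 0.0689
grip_force: 0.0
clock: 29.35
tcp_pos: [0.4602, -0.354, 0.1701]
tool_rot: [0.158, 0.987, -0.001, 0.001]
force: [0.1, 0.1, -0.8]
finger_gap: 0.0689
grip_force: 0.0
tall 59 [0.556  0.3146 0.0392] 0.04795728954499756
short 110 [ 0.65   -0.0824  0.0125] 0.015908298128376575
tongs zmax [0.0147 0.0374] [ 0.46010178 -0.35391113  0.16913487]
```

View pics/fin2.png

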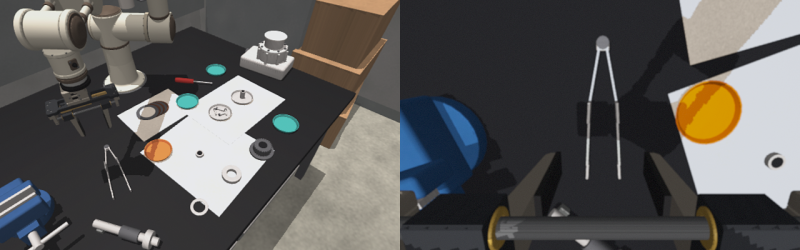

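The final picture shows the tall sleeve upright in the empty dish at (242,95) and the short sleeve where it was at (200,153). The tongs lie flat at (110,170), and the robot is clear of everything. Handing in.

```bash
python3 -c "
from plant import job
print(job.finish_job())"
```

```text
the job is handed in; nothing more can be done
None
```

The job is handed in, though it returned no verdict: the tall sleeve stands upright in the empty dish, moved and lowered there with the tongs only, the tongs lie flat on the bench again, and the short sleeve was not moved.

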